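# Fit the second battery pack to the airbrush compressor

## Robot

A 6-joint arm with a two-finger parallel gripper is mounted at the origin on a cart in front of the work surface, level with it; the furniture and walls round the work are solid. World frame = base frame: x ahead of the robot, y to its left, z up, the work surface at z = 0. Lengths are in m, angles in degrees, forces in N, time in s.
With the tool pointing down it reaches from about 0.4 to 0.825 m from the base axis. Payload 7 kg.
Tool frame: the origin (TCP) lies on the centre line of the jaws, within the pads' length; the fingertips stand 19 mm ahead of it and the grasp point (between the pads) is the TCP; z points along the fingers, y is the line along which they close (so a half turn about z gives the same grasp; the last joint's range is limited). The gripper opens to 88 mm and grips with 3 to 60 N. Pads are 19 mm wide; open, the fingers measure 130 mm over their backs; the gripper's body (78 mm by 193 mm) begins 47 mm behind the grasp point.
Start: joints at [80.392, 20.546, 0.682, 0, -70.136, -16.507], TCP at [0.297, 0.606, 0.246] pointing down, gripper open.
Joint ranges: [-176.03, 176.03], [-82.01, 121.73], [-58.28, 71.71], [-173.87, 95.51], [-174.79, -0.11], [-173.66, 173.66]. Speed limits (degrees/s): [136.94, 136.94, 172.46, 180, 180, 180].

## Interface

Orientations are given as [roll, pitch, yaw] about the fixed x, y, z axes, in that order (R = Rz(yaw) Ry(pitch) Rx(roll)).
In Python, from plant import ctrl gives the robot as it stands.
- The arm moves only by the tool move_arm, never from a script. Its argument "motion" is a list of rows, each a list of 3 entries, a list of its own where there are three numbers: the shift along the tool's x, y, z in mm, then the turn, a rotation vector about the tool's x, y, z in degrees, then the closure, from 0 (fully open) to 1 (shut). A call has 1 to 10 rows; each row is the pose to reach, as a shift and turn from the pose commanded when the call began, along the tool's axes at that moment; what a row does not reach only later rows make up. A row lasts 1/12 s, in which the tool goes at most 41.7 mm and 7.16 degrees, less where a joint would pass 70% of its speed; a pose out of reach is approached as far as the arm can. A call with a gripper value outside its range is refused whole. The fingers move at their own pace and stop on an object; the grip force is fixed at half the most. Time passes only in rows, so rows that repeat a pose let the fingers close. It gives the time, the measured TCP pose, the force, the opening and the grip force at its end, in the units of the state.
- ctrl.get_obs(): the state, without advancing time (a new reading comes with each control period).
- ctrl.snapshot(name): name is "side" or "top" or "wrist"; returns a dict with "color" (384x512x3 uint8, blue, green, red), "camera_matrix" (3x3 intrinsics, pixels), "cam_to_world" (4x4, takes a point from camera to world coordinates). Camera axes: x right, y up, looking along -z (the intrinsics and any distortion apply to the point x, -y, -z); pixel columns grow to the right and rows downward; lengths in m; the calibration is good to about 2 mm. The wrist camera is an equidistant fisheye: a pixel r from the principal point sees the ray r / f radians off the axis. A picture is of the moment at which its call begins. There is no depth.
- ctrl.close_job(): hands the job in; it is judged then, once.
The state is a dict: "clock": time; "joint_pos": joint angles; "qvel": joint speeds; "tau": joint torques, N m; "tool_pos": TCP position; "orientation": TCP orientation; "force": force on the tool from outside, world axes, zero at the start; "moment": the same for the moment, N m; "opening": finger opening in m; "gripper_force": force on a finger pad.
Only numpy, scipy, OpenCV 4.12 (cv2) and the standard library are available. Lean on these libraries where they do the work, as an engineer would, in place of code of your own. Each camera call takes 0.05 s, during which the arm holds its last target. There are 200 camera calls.

## Task

The cordless cake-airbrush compressor only runs with two battery packs, and so far one is on. Take the spare pack lying on the worktop and slide it, open end of its channel first, onto the rail of the empty shoe until it is fully home against the end stop and the spring detent has snapped up into it, then let go. Leave the pack that is already fitted in its place, and do not push the pots and the jar about.

Things in the scene. Friction and masses are not known exactly. Their poses are not given: they have to be found in the camera images.
- spare_pack: loose battery pack, 105 long (x) x 62 wide (y) x 58 high, 0.45 kg, right way up on the worktop. Origin: centre of underside, z up. +x = leading end, where the underside channel is open. The -x (trailing) end is closed, with a thumb ledge jutting out 10 and, near it on top, a row of four white dots. Grip across the 62 width, on the sides 15 to 58 above the underside.
- spare_mouth (a point): mouth of the spare pack's channel: a point on the underside at the leading end (x = +52.5 of the pack). The slot between the bottom lips is 34 wide, the lips 6 thick; above them a cavity 48 wide reaches to 15.5 above the underside. It runs from this open end to 10 before the trailing end.
- fitted_pack: second, identical pack, already fully home on one of the two shoes; same frame as the spare; its origin coincides with that of its shoe.
- compressor: fixed compressor, 242 deep (x) x 280 wide (y). Origin: centre of its underside on the worktop; +x points from its front to its back, roughly away from the robot. Front part: flat deck 45 high from x = -121 to +35. Behind (x = +35 to +121) a black housing 106 high with a round gauge in its front and an airbrush lying on top, up to 140 high.
- shoe_a: one of two identical battery shoes on the deck, 130 apart side by side, in either order; the empty one carries no pack. Origin: on the deck (45 above the worktop), where the origin of a fully seated pack lies; axes as the seated pack's. Packs slide on towards +x. The grey end stop, 64 wide, 47 high, has its face at x = +53.5 (leading face of a seated pack: +52.5).
- shoe_b: the other, identical shoe; same frame and sizes.
- nose_a (a point): front end of shoe_a's aluminium T-rail (x = -38 of the shoe, on the deck), rounded in plan. Rail head 44 wide, 7.5 to 13.5 above the deck, on a stem 30 wide. In front of it 60 of free flat deck, on which a pack can be set down before sliding.
- nose_b (a point): the same point of shoe_b.
- detent_a (a joint): downward travel of shoe_a's detent, a sprung steel roller 5 proud of the rail head at x = +30.5 of the shoe. 0 = up (free, or snapped into the pocket of a seated pack), 0.003 = pressed down by a pack not yet home. It resists over the last 25 of travel (some 6 to 12 N of push) and snaps up in the last 2.
- detent_b (a joint): the same for shoe_b.
- gel_pot_0: bystander: small pot with a white lid, 45 across, 39 high; origin at the underside centre.
- gel_pot_1: bystander: small pot with a white lid, 45 across, 39 high; origin at the underside centre.
- sprinkle_jar: bystander: white jar, 72 across, 109 high; origin at the underside centre.

How it is judged (in metres and radians):
At the end, for the whole second after the job is handed in: The spare pack sits on the empty shoe: origin within 4 mm of the shoe's, lined up with the rail to 0.06 rad, detent roller back up (less than 1.2 mm down), pack at rest. The fitted pack is still fully home on its own shoe, within 4 mm, its roller up (distance between spare_pack and shoe_b below 0.004 m and angle between the x axis of spare_pack and the x axis of shoe_b, either way round below 0.06 rad and value of joint each of detent_b, detent_a below 0.0012 m and linear speed of spare_pack below 0.01 m/s and distance between fitted_pack and shoe_a below 0.004 m); the robot touches nothing.
It fails at once if the pack that is already fitted is moved more than 10 mm (distance of fitted_pack from where it was at the start of the episode above 0.01 m).
It fails at once if a gel pot or the sprinkle jar is pushed more than 30 mm (distance of any of gel_pot_0, gel_pot_1, sprinkle_jar from where it was at the start of the episode above 0.03 m).
It also fails if it takes over 45 s, if anything falls off the work surface, if the arm or the gripper's body presses on something with over 40 N, if the wrist force passes 120 N, or if a joint passes its speed limit or range.

## Working session

There is one attempt and no reset: what is moved stays moved. The work goes in short steps, Python scripts to look and compute and a tool call to move; the robot and the scene stay as the last step left them, time stands still between calls to the robot, and variables do not carry over. Pictures are saved under pics/ and viewed, at most 10 in all, crops included, and the job is handed in when it is done.

Besides the shell and the picture viewer there is one more tool, called after "Call:" in YAML: its name, and indented under it one key for each argument. move_arm: Moves the arm, as the interface text tells. Its arguments: {"type":"object","properties":{"motion":{"type":"array"}},"required":["motion"]}

```bash
mkdir -p pics; ls
python3 - <<'E'
from plant import ctrl
import cv2,numpy as np
np.set_printoptions(precision=4,suppress=True)
for n in ("top","side"):
    s=ctrl.snapshot(n); cv2.imwrite(f"pics/{n}0.png",s["color"]); print(n,s["camera_matrix"],s["cam_to_world"],[k for k in s])
print(ctrl.get_obs())
E
```

```text
pics
top [[484.124    0.     248.3745]
 [  0.     484.124  193.8479]
 [  0.       0.       1.    ]] [[-0.0057  0.986  -0.1664  0.24  ]
 [-1.     -0.0048  0.006  -0.042 ]
 [ 0.0051  0.1664  0.986   1.5985]
 [ 0.      0.      0.      1.    ]] ['color', 'camera_matrix', 'cam_to_world']
side [[380.465    0.     254.9233]
 [  0.     380.465  193.0509]
 [  0.       0.       1.    ]] [[ 0.863   0.2701 -0.4269  0.0543]
 [-0.5047  0.4967 -0.7061 -0.7698]
 [ 0.0213  0.8248  0.565   0.6217]
 [ 0.      0.      0.      1.    ]] ['color', 'camera_matrix', 'cam_to_world']
{'clock': 0.1, 'joint_pos': array([ 80.3917,  20.5865,   0.6395,  -0.0173, -70.1372, -16.5063]), 'qvel': array([-0.0412, -0.0022,  0.0329, -0.0314, -0.0164,  0.0821]), 'tau': array([ -0.0011, -58.4164,  29.3752,   7.0154,   0.0102,  -0.0001]), 'tool_pos': array([0.297 , 0.6057, 0.2447]), 'orientation': array([179.9147,  -0.0083, -26.1205]), 'force': array([0.1927, 1.047 , 0.223 ]), 'moment': array([ 0.0231, -0.0214, -0.0083]), 'gripper_force': 0.0, 'opening': 0.08767706751750255}
```

View pics/top0.png

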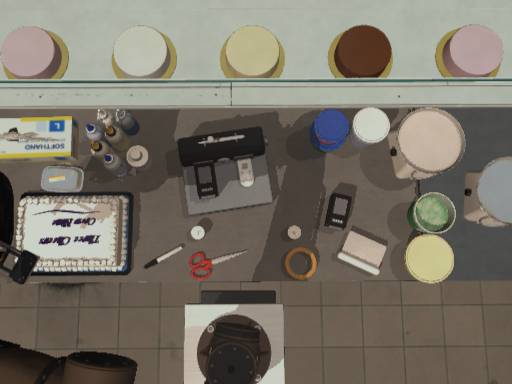

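View pics/side0.png

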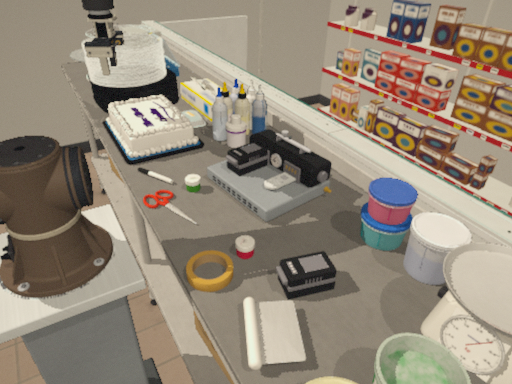

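The top view shows the compressor around (225,170), with the fitted pack at (205,180), the empty rail at (246,172) and the spare at (340,210). Pots are at (197,233) and (294,232). In the side view the spare is at (307,273). I'll enlarge these areas next.

Run:
```python
import cv2,numpy as np
t=cv2.imread("pics/top0.png"); s=cv2.imread("pics/side0.png")
a=cv2.resize(t[120:240,170:370],(800,480),interpolation=cv2.INTER_CUBIC)
cv2.imwrite("pics/topc.png",a)
b=cv2.resize(s[120:300,200:350],None,fx=3.3,fy=3.3,interpolation=cv2.INTER_CUBIC)
cv2.imwrite("pics/sidec.png",b)
```

```text
(no output)
```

View pics/topc.png

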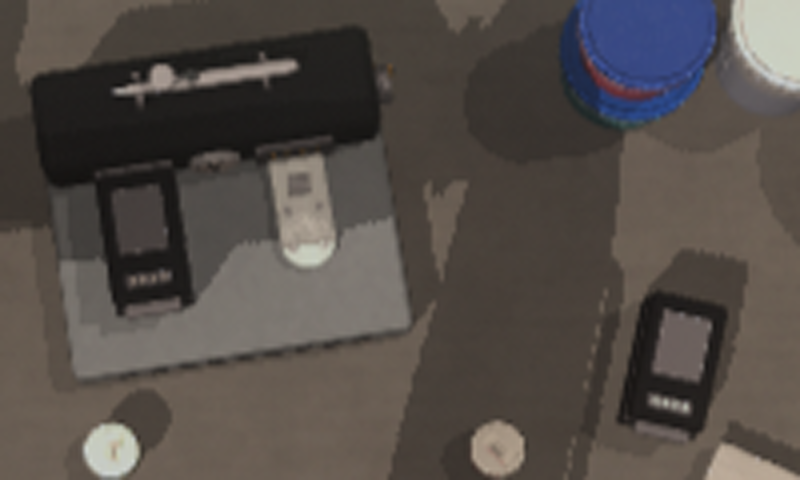

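View pics/sidec.png

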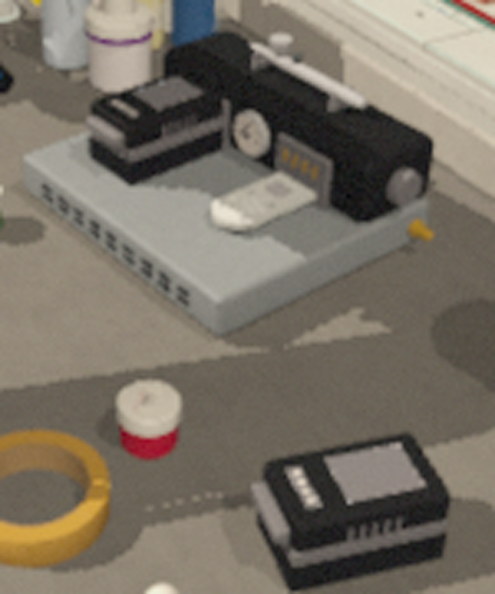

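The top crop (4x, offset 170,120) shows the spare's top-face corners near (645,292), (727,300), (705,437), (622,425). Its dots are at the robot side, so the leading end faces +x. The rail nose is near (307,265), and the deck front corners near (77,376) and (410,325).

```bash
cat > h.py <<'E'
import cv2,numpy as np
np.set_printoptions(precision=4,suppress=True)
def rays(s,px):
    K,T=np.array(s["camera_matrix"]),np.array(s["cam_to_world"])
    px=np.atleast_2d(np.array(px,float)); 
    d=np.c_[(px[:,0]-K[0,2])/K[0,0],(px[:,1]-K[1,2])/K[1,1]]
    if s.get("fish"):
        r=np.linalg.norm(d,axis=1)+1e-12
        v=np.c_[d[:,0]/r*np.sin(r),-d[:,1]/r*np.sin(r),-np.cos(r)]
    else: v=np.c_[d[:,0],-d[:,1],-np.ones(len(d))]
    return T[:3,3],v@T[:3,:3].T
def onz(s,px,z):
    o,v=rays(s,px); return o+v*((z-o[2])/v[:,2])[:,None]
E
python3 - <<'E'
from h import *
from plant import ctrl
s=ctrl.snapshot("top")
c=lambda p:np.array(p)/4+[169.5+.125,119.5+.125]
print("spare",onz(s,c([(645,292),(727,300),(705,437),(622,425)]),.058))
print("fitted",onz(s,c([(98,172),(175,168),(190,300),(115,312)]),.103))
print("deck",onz(s,c([(77,376),(410,325)]),.045))
print("rail nose",onz(s,c([(307,268)]),.0585))
print("stop ends",onz(s,c([(258,152),(332,142)]),.092))
print("pots",onz(s,c([(111,450),(497,447)]),.039))
E
```

```text
spare [[ 0.5026 -0.318   0.058 ]
 [ 0.4957 -0.3841  0.058 ]
 [ 0.385  -0.3619  0.058 ]
 [ 0.3949 -0.296   0.058 ]]
fitted [[0.5933 0.12   0.103 ]
 [0.5963 0.0591 0.103 ]
 [0.4903 0.0467 0.103 ]
 [0.481  0.1053 0.103 ]]
deck [[ 0.4382  0.1411  0.045 ]
 [ 0.4785 -0.1285  0.045 ]]
rail nose [[ 0.5235 -0.0451  0.0585]]
stop ends [[ 0.6117 -0.0063  0.092 ]
 [ 0.6197 -0.0655  0.092 ]]
pots [[ 0.3788  0.1135  0.039 ]
 [ 0.3796 -0.1976  0.039 ]]
```

```bash
cat >> h.py <<'E'
from scipy.spatial.transform import Rotation as R
def shift(obs,p,yaw):
    r=R.from_euler("xyz",obs["orientation"],degrees=True); t=R.from_euler("xyz",[180,0,yaw],degrees=True)
    print("t",obs["clock"],"pos",obs["tool_pos"],"rpy",obs["orientation"],"F",obs["force"],"open",obs["opening"])
    print("shift mm",r.inv().apply(np.array(p)-obs["tool_pos"])*1000,"turn",(r.inv()*t).as_rotvec(degrees=True))
E
python3 -c "
from h import *
from plant import ctrl
shift(ctrl.get_obs(),[.46,.0,.30],8)"
```

```text
t 0.15 pos [0.297  0.6058 0.2448] rpy [179.9271  -0.0078 -26.1183] F [0.0633 0.2553 1.2573] open 0.08731512630035529
shift mm [413.0712 472.2469 -54.518 ] turn [  0.073    0.0142 -34.1183]
```

Call:
move_arm:
  motion:
    - [[27,31,-10],[0,0,-3],0]
    - [[54,62,-20],[0,0,-6],0]
    - [[81,93,-30],[0,0,-9],0]
    - [[108,124,-40],[0,0,-12],0]
    - [[135,155,-50],[0,0,-15],0]
    - [[162,186,-55],[0,0,-18],0]
    - [[189,217,-55],[0,0,-21],0]
    - [[216,248,-55],[0,0,-24],0]
    - [[243,279,-55],[0,0,-27],0]
    - [[270,310,-55],[0,0,-30],0]

```text
clock: 0.98
tool_pos: [0.4027, 0.2075, 0.3007]
orientation: [-180.0, -0.0, 4.1]
force: [0.2, -0.5, -0.3]
opening: 0.0876
gripper_force: 0.0
```

```bash
python3 -c "
from h import *
from plant import ctrl
shift(ctrl.get_obs(),[.46,.0,.30],8)"
```

```text
t 0.9833 pos [0.4027 0.2075 0.3007] rpy [-179.9708   -0.0199    4.0661] F [ 0.2261 -0.479  -0.2569] open 0.08764418331752567
shift mm [ 42.4246 211.0173   0.6294] turn [-0.0285 -0.0209 -3.9339]
```

Call:
move_arm:
  motion:
    - [[8,40,0],[0,0,-1],0]
    - [[16,80,0],[0,0,-2],0]
    - [[24,120,0],[0,0,-3],0]
    - [[32,160,0],[0,0,-4],0]
    - [[40,190,0],[0,0,-4],0]
    - [[42,210,0],[0,0,-4],0]
    - [[42,210,0],[0,0,-4],0]
    - [[42,210,0],[0,0,-4],0]

```text
clock: 1.65
tool_pos: [0.4589, 0.0018, 0.3003]
orientation: [-180.0, 0.0, 7.7]
force: [-0.4, 0.3, -1.2]
opening: 0.0875
gripper_force: 0.0
```

```bash
python3 -c "
from h import *
from plant import ctrl
s=ctrl.snapshot('wrist')
np.savez('w1.npz',**s)
cv2.imwrite('pics/w1.png',cv2.resize(s['color'],None,fx=1.5,fy=1.5,interpolation=cv2.INTER_CUBIC))
print(s['camera_matrix'],s['cam_to_world'])
shift(ctrl.get_obs(),[.445,-.34,.20],-11.4)"
```

```text
[[297.3186   0.     248.9102]
 [  0.     297.3186 190.5659]
 [  0.       0.       1.    ]] [[ 0.1347  0.9435  0.3028  0.5407]
 [-0.9909  0.128   0.0418  0.0132]
 [ 0.0007 -0.3057  0.9521  0.4413]
 [ 0.      0.      0.      1.    ]]
t 1.7 pos [0.4589 0.0025 0.3004] rpy [-179.9919    0.0208    7.7992] F [ 0.0956  0.4277 -0.8243] open 0.08772345718745918
shift mm [-60.2052 337.5092 100.3415] turn [-0.0046  0.0219 19.1992]
```

View pics/w1.png

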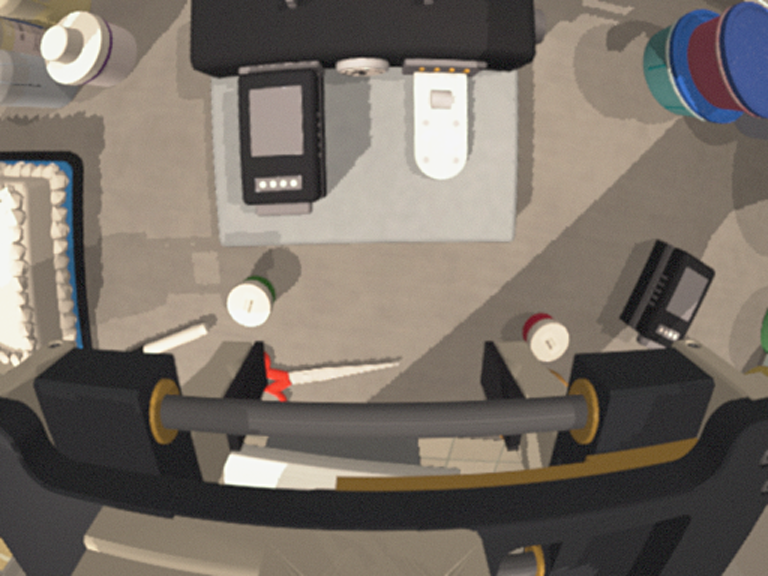

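The wrist view shows the white rail clearly: head x 414–468, y 68–180 in the 1.5x picture, nose at (442,180). The fitted pack is at (282,140), and the deck front edge runs (222,245)–(515,240). I'll measure the rail and deck edges from masks.

```bash
cat >> h.py <<'E'
def edges(s,rows,lo,hi,z,thr,axis=0):
    """per scan line: first/last bright transition (subpixel) between lo,hi -> world points on plane z"""
    g=cv2.cvtColor(s["color"],cv2.COLOR_BGR2GRAY).astype(float)
    if axis: g=g.T
    out=[]
    for r in rows:
        l=g[r,lo:hi]; b=np.where(l>thr)[0]
        i,j=b[0],b[-1]
        a=lo+i-(l[i]-thr)/(l[i]-l[i-1]); c=lo+j+(l[j]-thr)/(l[j]-l[j+1])
        out.append([a,c])
    out=np.array(out); rows=np.array(rows)
    f=lambda u: onz(s,np.c_[u,rows] if not axis else np.c_[rows,u],z)
    return f(out[:,0]),f(out[:,1]),out
E
python3 - <<'E'
from h import *
s=dict(np.load('w1.npz')); s["fish"]=1
g=cv2.cvtColor(s["color"],cv2.COLOR_BGR2GRAY)
print(g[75,262:330]); print(g[95:130,294])
A,B,o=edges(s,range(60,104,4),264,325,.0585,200)
print(o.T); print(np.c_[A[:,:2],B[:,:2],np.linalg.norm(A-B,axis=1)])
M=(A+B)/2; p=np.polyfit(M[:,0],M[:,1],1); print("centre line y=",p,"yaw",np.degrees(np.arctan(p[0])))
# deck front edge
print(g[155:170,200],g[155:170,320])
E
```

```text
[186 186 189 188 190 190 190 189 177 165 166 165 166 177 228 249 247 246
 246 246 246 246 246 246 246 246 246 246 246 246 246 246 246 246 246 246
 246 246 246 246 246 246 246 246 246 246 246 248 251 192 135 137 140 151
 171 187 193 195 196 189 192 195 195 193 195 196 192 195]
[246 246 246 246 246 246 246 246 246 246 246 246 246 246 246 246 246 246
 246 246 246 246 247 248 226 194 192 194 199 196 198 194 197 195 195]
[[275.2545 275.3729 275.4828 275.5091 275.4815 275.6111 275.6122 275.6383
  275.48   275.5435 275.5952]
 [310.6618 310.7963 310.8654 310.9107 310.8246 311.1846 311.1552 311.127
  310.963  317.5    311.0185]]
[[ 0.5946 -0.0132  0.6027 -0.058   0.0455]
 [ 0.5895 -0.0141  0.5975 -0.059   0.0456]
 [ 0.5843 -0.0149  0.5923 -0.0598  0.0456]
 [ 0.5792 -0.0157  0.5871 -0.0606  0.0456]
 [ 0.574  -0.0164  0.5819 -0.0613  0.0456]
 [ 0.5689 -0.0173  0.5768 -0.0625  0.0459]
 [ 0.5638 -0.018   0.5716 -0.0632  0.0459]
 [ 0.5587 -0.0188  0.5664 -0.064   0.0459]
 [ 0.5535 -0.0193  0.5612 -0.0646  0.0459]
 [ 0.5484 -0.0201  0.5576 -0.0739  0.0546]
 [ 0.5433 -0.0209  0.5509 -0.0662  0.046 ]]
centre line y= [ 0.1828 -0.1448] yaw 10.358496964954247
[188 191 192 195 191 188 177 154 151 159 158 160 157 160 158] [196 195 195 190 181 167 150 157 161 158 159 159 161 157 161]
```

```bash
cat >> h.py <<'E'
def line(P):
    vx,vy,x0,y0=cv2.fitLine(P[:,:2].astype(np.float32)*1000,cv2.DIST_HUBER,0,.01,.01).ravel(); 
    if vx<0: vx,vy=-vx,-vy
    return np.degrees(np.arctan2(vy,vx)),np.array([x0,y0])/1000
E
python3 - <<'E'
from h import *
s=dict(np.load('w1.npz')); s["fish"]=1
A,B,o=edges(s,[r for r in range(56,104,2)],264,325,.0585,205)
ok=np.abs(o[:,1]-np.median(o[:,1]))<1; A,B=A[ok],B[ok]
a,b,m=line(A),line(B),line((A+B)/2); print(a,b,m)
_,N,on=edges(s,range(284,304,2),56,130,.0585,215,axis=1); print(on[:,1]); yaw=np.radians(8.6); d=np.array([np.cos(yaw),np.sin(yaw)])
nose=(N[:,:2]@d).min(); n=np.array([-d[1],d[0]]); c=m[1]@n
print("nose s",nose,"lat",c,"nose xy",nose*d+c*n,"origin xy",(nose+.038)*d+c*n)
# deck front edge: strongest darkening
g=cv2.GaussianBlur(cv2.cvtColor(s["color"],cv2.COLOR_BGR2GRAY),(0,0),1).astype(float)
P=[]
for u in range(170,330,8):
    k=np.gradient(g[150:172,u]); i=k.argmin(); P.append((u,150+i))
D=onz(s,P,.045); l=line(D); print("deck edge yaw",l[0]-90 if l[0]>0 else l[0]+90, (D[:,:2]@d).mean())
E
```

```text
(np.float32(8.470637), array([ 0.5702, -0.0171], dtype=float32)) (np.float32(8.774915), array([ 0.5864, -0.0606], dtype=float32)) (np.float32(8.601273), array([ 0.5778, -0.039 ], dtype=float32))
[116.2553 117.2667 118.1429 118.7317 119.2667 119.3438 119.2759 118.8125
 118.1852 117.3462]
nose s 0.5091725017962961 lat -0.12490899081211185 nose xy [ 0.5221 -0.0474] origin xy [ 0.5597 -0.0417]
deck edge yaw 8.994003 0.4516817542568363
```

```bash
python3 -c "
from h import *
from plant import ctrl
shift(ctrl.get_obs(),[.37,-.325,.26],-11.4)"
```

```text
t 1.7 pos [0.4589 0.0025 0.3004] rpy [-179.9919    0.0208    7.7992] F [ 0.0956  0.4277 -0.8243] open 0.08772345718745918
shift mm [-132.4976  312.4617   40.3713] turn [-0.0046  0.0219 19.1992]
```

Call:
move_arm:
  motion:
    - [[-15,35,5],[0,0,2],0]
    - [[-30,70,10],[0,0,4],0]
    - [[-45,105,15],[0,0,7],0]
    - [[-60,140,20],[0,0,9],0]
    - [[-75,175,25],[0,0,11],0]
    - [[-90,210,30],[0,0,13],0]
    - [[-105,245,35],[0,0,15],0]
    - [[-120,280,40],[0,0,17],0]
    - [[-132,312,40],[0,0,19],0]
    - [[-132,312,40],[0,0,19],0]

```text
clock: 2.53
tool_pos: [0.3702, -0.3274, 0.2599]
orientation: [180.0, 0.1, -11.4]
force: [1.2, 0.4, -0.3]
opening: 0.0877
gripper_force: 0.0
```

Call:
move_arm:
  motion:
    - [[0,0,0],[0,0,0],0]
    - [[0,0,0],[0,0,0],0]

```text
clock: 2.7
tool_pos: [0.3715, -0.3236, 0.2604]
orientation: [-180.0, 0.0, -11.1]
force: [0.4, 1.3, -0.6]
opening: 0.0873
gripper_force: 0.0
```

```bash
python3 -c "
from h import *
from plant import ctrl
s=ctrl.snapshot('wrist')
np.savez('w2.npz',**s)
cv2.imwrite('pics/w2.png',cv2.resize(s['color'][:260,100:400],None,fx=2.2,fy=2.2,interpolation=cv2.INTER_CUBIC))
shift(ctrl.get_obs(),[.445,-.34,.20],-11.4)"
```

```text
t 2.75 pos [ 0.3716 -0.3232  0.2606] rpy [-179.9874   -0.0078  -11.0237] F [-0.1158 -0.2097  0.059 ] open 0.08768061151351982
shift mm [75.2078  2.4405 60.5941] turn [-0.0127 -0.0078  0.3763]
```

View pics/w2.png

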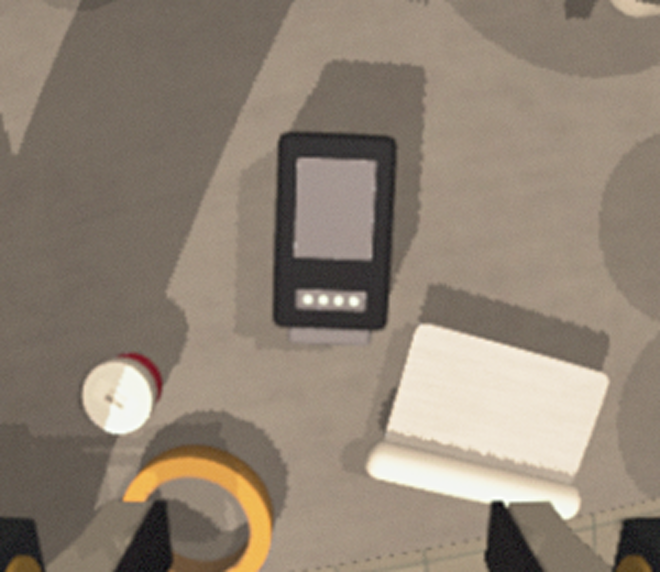

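The view shows the spare's dark top face at crop x 275–395, y 132–328, with its dots at the near end and nothing near the finger positions. The notebook corner is about 50 mm behind the grip line.

Run:
```python
from h import *
from plant import ctrl
s=dict(np.load('w2.npz')); s["fish"]=1
g=cv2.GaussianBlur(cv2.cvtColor(s["color"],cv2.COLOR_BGR2GRAY),(0,0),.7)
m=np.zeros_like(g); m[50:155,215:290]=(g[50:155,215:290]<75)
cs,_=cv2.findContours(m,cv2.RETR_EXTERNAL,cv2.CHAIN_APPROX_NONE); c=max(cs,key=cv2.contourArea)[:,0]
print(c.min(0),c.max(0))
W=onz(s,c,.058); r=cv2.minAreaRect((W[:,:2]*1000).astype(np.float32)); print(r)
yaw=r[2] if r[1][0]>r[1][1] else r[2]-90
shift(ctrl.get_obs(),[r[0][0]/1000,r[0][1]/1000,.04],yaw)
```

```text
[224  60] [279 149]
((444.7744445800781, -341.0418701171875), (60.596920013427734, 103.29607391357422), 76.51817321777344)
t 2.75 pos [ 0.3716 -0.3232  0.2606] rpy [-179.9874   -0.0078  -11.0237] F [-0.1158 -0.2097  0.059 ] open 0.08768061151351982
shift mm [ 75.1637   3.5416 220.5938] turn [-0.0128 -0.0076  2.4581]
```

Call:
move_arm:
  motion:
    - [[25,1,30],[0,0,1],0]
    - [[50,2,60],[0,0,2],0]
    - [[72,3.5,90],[0,0,2.5],0]
    - [[75,3.5,120],[0,0,2.5],0]
    - [[75,3.5,145],[0,0,2.5],0]
    - [[75,3.5,165],[0,0,2.5],0]
    - [[75,3.5,185],[0,0,2.5],0]
    - [[75,3.5,205],[0,0,2.5],0]
    - [[75,3.5,220],[0,0,2.5],0]
    - [[75,3.5,220],[0,0,2.5],0]

```text
clock: 3.58
tool_pos: [0.4432, -0.3397, 0.038]
orientation: [-180.0, 0.3, -13.5]
force: [-0.8, -0.4, -0.7]
opening: 0.0877
gripper_force: 0.0
```

Call:
move_arm:
  motion:
    - [[0,0,0],[0,0,0],0]
    - [[0,0,0],[0,0,0],0.1]
    - [[0,0,0],[0,0,0],0.2]
    - [[0,0,0],[0,0,0],0.3]
    - [[0,0,0],[0,0,0],1]
    - [[0,0,0],[0,0,0],1]
    - [[0,0,0],[0,0,0],1]
    - [[0,0,0],[0,0,0],1]

```text
clock: 4.25
tool_pos: [0.4447, -0.3421, 0.0415]
orientation: [-180.0, -0.1, -13.6]
force: [0.2, 5.1, 7.4]
opening: 0.0619
gripper_force: 30.0
```

```bash
python3 -c "
from h import *
from plant import ctrl
o=ctrl.get_obs()
shift(o,[.445,-.34,.19],-13.4);print(o['gripper_force'])"
```

```text
t 4.25 pos [ 0.4447 -0.3421  0.0415] rpy [-179.9887   -0.0908  -13.6215] F [0.1813 5.0816 7.3798] open 0.06185832391311836
shift mm [   0.0678   -2.1487 -148.5407] turn [-0.0112 -0.0908 -0.2215]
29.998972043395042
```

```bash
python3 -c "
from h import *
from plant import ctrl
o=ctrl.get_obs()
shift(o,[.461,-.057,.14],8.6)"
```

```text
t 4.25 pos [ 0.4447 -0.3421  0.0415] rpy [-179.9887   -0.0908  -13.6215] F [0.1813 5.0816 7.3798] open 0.06185832391311836
shift mm [ -51.1097 -280.947   -98.5665] turn [  0.0064  -0.0918 -22.2215]
```

Call:
move_arm:
  motion:
    - [[0,0,-15],[0,0,0],1]
    - [[0,0,-50],[0,0,0],1]
    - [[0,-10,-85],[0,0,-1],1]
    - [[-5,-40,-99],[0,0,-4],1]
    - [[-12,-80,-99],[0,0,-7],1]
    - [[-20,-120,-99],[0,0,-10],1]
    - [[-28,-160,-99],[0,0,-13],1]
    - [[-36,-200,-99],[0,0,-17],1]
    - [[-44,-240,-99],[0,0,-20],1]
    - [[-51,-270,-99],[0,0,-22],1]

```text
clock: 5.08
tool_pos: [0.4571, -0.0655, 0.1392]
orientation: [-180.0, 0.0, 8.5]
force: [0.8, 0.1, -5.4]
opening: 0.0617
gripper_force: 30.0
```

Call:
move_arm:
  motion:
    - [[0,0,0],[0,0,0],1]
    - [[0,0,0],[0,0,0],1]
    - [[0,0,0],[0,0,0],1]

```text
clock: 5.33
tool_pos: [0.4574, -0.0678, 0.1392]
orientation: [-180.0, 0.1, 8.4]
force: [-0.6, -0.5, -5.8]
opening: 0.0616
gripper_force: 30.0
```

Run:
```python
from h import *
from plant import ctrl
s=ctrl.snapshot('wrist'); np.savez('w3.npz',**s)
t=ctrl.snapshot('top'); np.savez('t3.npz',**t)
a=cv2.resize(s['color'],(640,480)); a=a[:300]
b=cv2.resize(t['color'][120:225,160:300],None,fx=2.8,fy=2.8)
c=np.zeros((600,640,3),np.uint8); c[:300]=a; c[300:300+b.shape[0],:b.shape[1]]=b
cv2.imwrite('pics/w3.png',c)
shift(ctrl.get_obs(),[.461,-.057,.105],8.6)
```

```text
t 5.4333 pos [ 0.4575 -0.0686  0.1392] rpy [179.9987   0.0583   8.2969] F [ 0.0896 -1.098  -5.1567] open 0.061847801414584104
shift mm [  5.1741 -11.0042  34.2046] turn [ 0.0011  0.0583 -0.3031]
```

View pics/w3.png

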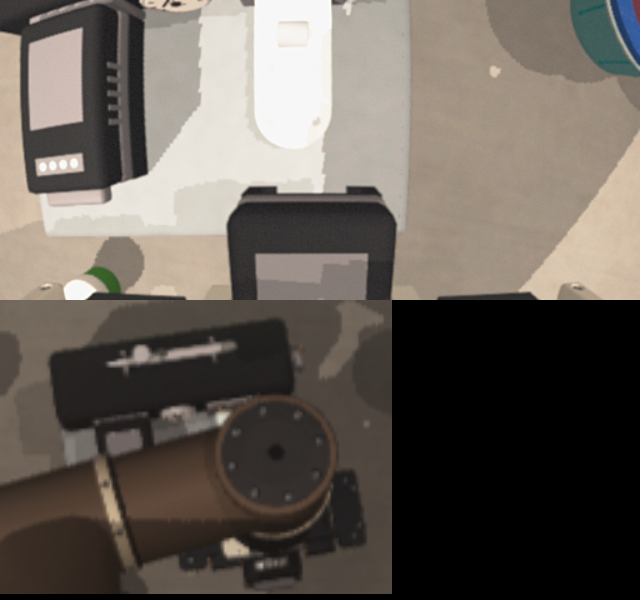

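The wrist view shows the pack's leading end below the rail nose (nose at (295,148)), with the channel mouth gap between the lips at about x 277–345. The pack sits to the right of the rail axis, as the remaining 11 mm says. I'll align it, lower it, and measure again.

Call:
move_arm:
  motion:
    - [[2,-5,5],[0,0,0],1]
    - [[5,-11,15],[0,0,-0.3],1]
    - [[5,-11,25],[0,0,-0.3],1]
    - [[5,-11,25],[0,0,-0.3],1]
    - [[5,-11,25],[0,0,-0.3],1]
    - [[5,-11,25],[0,0,-0.3],1]

```text
clock: 5.93
tool_pos: [0.4615, -0.0566, 0.1147]
orientation: [180.0, 0.0, 8.6]
force: [-0.0, -0.7, -5.0]
opening: 0.0617
gripper_force: 30.0
```

Run:
```python
from h import *
from plant import ctrl
s=ctrl.snapshot('wrist'); np.savez('w4.npz',**s)
g=s['color'][0:180,150:350]
cv2.imwrite('pics/w4.png',cv2.resize(g,None,fx=3.3,fy=3.3,interpolation=cv2.INTER_CUBIC))
shift(ctrl.get_obs(),[.461,-.057,.09],8.6)
```

```text
t 5.9833 pos [ 0.4617 -0.0565  0.1149] rpy [179.9952  -0.0267   8.6404] F [-0.6684  0.564  -5.1242] open 0.062068353528559696
shift mm [-0.7471  0.405  24.902 ] turn [ 0.0048 -0.0267  0.0404]
```

View pics/w4.png

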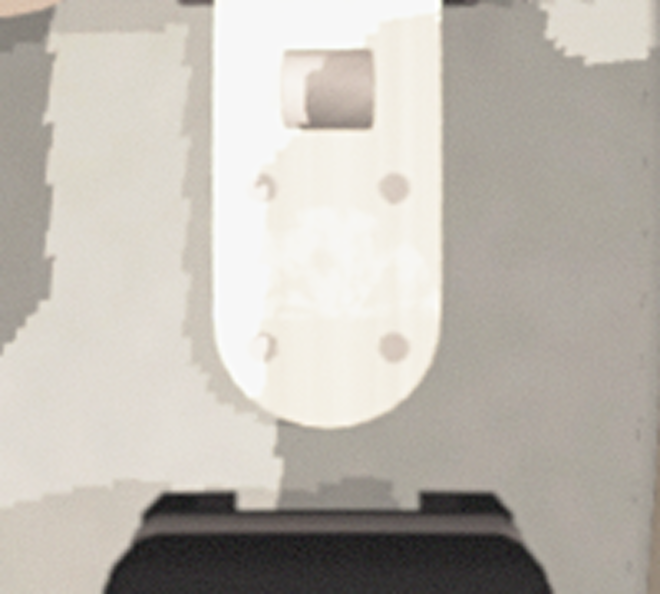

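The rail head spans x 213–442 (centre 327.5, nose at y 428). The mouth slot spans 236–420 (centre 328). They look aligned, so I'll quantify it with rays.

Run:
```python
from h import *
s=dict(np.load('w4.npz')); s["fish"]=1
g=cv2.cvtColor(s["color"],cv2.COLOR_BGR2GRAY)
print(g[50,205:295]); print(g[153,212:284])
A,B,o=edges(s,range(10,100,4),208,292,.0585,215); 
A,B,o=edges(s,[r for r in range(6,96,3)],208,292,.0585,215)
oo=np.median(o,0); ok=(abs(o-oo)<2).all(1); A,B=A[ok],B[ok]; print(o[ok][:3],ok.sum())
print(line(A),line(B),line((A+B)/2),np.linalg.norm(A-B,axis=1)[:3])
l=line((A+B)/2); 
th=np.radians(8.6); d=np.array([np.cos(th),np.sin(th)]); n=np.array([-d[1],d[0]])
C,D,o2=edges(s,range(151,154),222,277,.0734,110); print(o2)
S=(C+D)/2; print("slot",S,np.linalg.norm(C-D,axis=1)); print("lat rail",l[1]@n,"slot",S[:,:2]@n)
N=onz(s,[(248.5,429/3.3)],.0585); print("nose",N,N[:,:2]@d,"lead",onz(s,[(220/1,492/3.3)],.0734)[:,:2]@d)
print("tcp", np.array([.4617,-.0565])@d,np.array([.4617,-.0565])@n)
```

```text
[217 204 199 196 196 195 193 195 193 231 250 248 247 247 247 247 247 247
 247 247 247 247 248 247 244 241 240 238 238 238 237 239 239 240 241 240
 241 241 241 241 240 240 240 241 240 241 242 242 242 242 242 241 241 240
 240 240 240 239 239 240 241 240 240 239 238 239 241 242 242 242 240 239
 239 240 240 239 240 239 220 174 162 164 167 164 165 162 165 164 163 163]
[ 43  44  40  47  46  44  43  32  58 116 170 196 197 197 199 198 197 196
 198 198 192 170 142 135 138 134 135 136 135 137 136 135 135 136 140 138
 138 139 140 138 136 139 138 139 140 139 138 139 141 136 140 137 138 134
 139 137 138 134 140 154 160 164 166 162 142  84  45  46  45  43  46  45]
[[214.0588 282.9118]
 [213.8148 282.6667]
 [213.871  282.7   ]] 30
(np.float32(8.526239), array([ 0.5808, -0.0151], dtype=float32)) (np.float32(8.801758), array([ 0.5794, -0.061 ], dtype=float32)) (np.float32(8.651035), array([ 0.5801, -0.038 ], dtype=float32)) [0.0451 0.0451 0.045 ]Traceback (most recent call last):
  File "<stdin>", line 11, in <module>
  File "h.py", line 27, in edges
    a=lo+i-(l[i]-thr)/(l[i]-l[i-1]); c=lo+j+(l[j]-thr)/(l[j]-l[j+1])
                                                             ~^^^^^
IndexError: index 55 is out of bounds for axis 0 with size 55
```

Run:
```python
from h import *
s=dict(np.load('w4.npz')); s["fish"]=1
th=np.radians(8.65); d=np.array([np.cos(th),np.sin(th)]); n=np.array([-d[1],d[0]])
C=onz(s,[(221.05,153),(276.7,153)],.0734)
print("slot",C,np.linalg.norm(C[0]-C[1]),"lat",C[:,:2].mean(0)@n); print("rail lat",np.array([.5801,-.038])@n)
N=onz(s,[(249,429/3.3)],.0585); print("nose",N[:,:2]@d,"lead",onz(s,[(249,492/3.3)],.0734)[:,:2]@d)
p=np.array([.4617,-.0565]); print("tcp",p@d,p@n)
```

```text
slot [[ 0.507  -0.0319  0.0734]
 [ 0.5122 -0.0662  0.0734]] 0.03470847445887983 lat -0.12516929256699355
rail lat -0.1248137298933544
nose [0.5092] lead [0.4988]
tcp 0.4479509032772667 -0.12529616216421313
```

Call:
move_arm:
  motion:
    - [[0,-0.3,10],[0,0,0],1]
    - [[0,-0.3,20],[0,0,0],1]
    - [[0,-0.3,25],[0,0,0],1]
    - [[0,-0.3,27],[0,0,0],1]
    - [[0,-0.3,28],[0,0,0],1]
    - [[0,-0.3,28.5],[0,0,0],1]
    - [[0,-0.3,28.5],[0,0,0],1]
    - [[0,-0.3,28.5],[0,0,0],1]
    - [[0,-0.3,28.5],[0,0,0],1]

```text
clock: 6.73
tool_pos: [0.4617, -0.0558, 0.0865]
orientation: [-180.0, -0.1, 8.7]
force: [-0.9, -0.6, -3.3]
opening: 0.0616
gripper_force: 30.0
```

Call:
move_arm:
  motion:
    - [[4,0,-0.3],[0,0,0],1]
    - [[8,0,-0.3],[0,0,0],1]
    - [[12,0,-0.3],[0,0,0],1]
    - [[16,0,-0.3],[0,0,0],1]
    - [[20,0,-0.3],[0,0,0],1]
    - [[25,0,-0.3],[0,0,0],1]
    - [[30,0,-0.3],[0,0,0],1]
    - [[30,0,-0.3],[0,0,0],1]

```text
clock: 7.4
tool_pos: [0.4924, -0.0511, 0.0865]
orientation: [180.0, -0.1, 8.7]
force: [0.5, -0.8, -4.8]
opening: 0.0621
gripper_force: 30.0
```

Sliding freely on the rail; continuing.

Call:
move_arm:
  motion:
    - [[6,0,0],[0,0,0],1]
    - [[12,0,0],[0,0,0],1]
    - [[18,0,0],[0,0,0],1]
    - [[24,0,0],[0,0,0],1]
    - [[30,0,0],[0,0,0],1]
    - [[36,0,0],[0,0,0],1]
    - [[40,0,0],[0,0,0],1]
    - [[40,0,0],[0,0,0],1]

```text
clock: 8.07
tool_pos: [0.5314, -0.0453, 0.0864]
orientation: [180.0, -0.0, 8.7]
force: [-0.8, -2.0, 0.5]
opening: 0.0619
gripper_force: 30.0
```

```bash
python3 -c "
from h import *
from plant import ctrl
shift(ctrl.get_obs(),[.5597,-.0417,.0865],8.65)"
```

```text
t 8.0667 pos [ 0.5314 -0.0453  0.0864] rpy [179.9802  -0.0104   8.6966] F [-0.784  -1.9898  0.4952] open 0.061917610928446075
shift mm [28.5176  0.7134 -0.05  ] turn [ 0.0198 -0.0104  0.0466]
```

Call:
move_arm:
  motion:
    - [[4,0,0],[0,0,0],1]
    - [[8,0,0],[0,0,0],1]
    - [[12,0,0],[0,0,0],1]
    - [[15,0,0],[0,0,0],1]
    - [[18,0,0],[0,0,0],1]
    - [[20,0,0],[0,0,0],1]
    - [[20,0,0],[0,0,0],1]

```text
clock: 8.65
tool_pos: [0.5516, -0.0421, 0.0868]
orientation: [180.0, -0.1, 8.7]
force: [-0.8, -1.3, 2.4]
opening: 0.0621
gripper_force: 30.0
```

Call:
move_arm:
  motion:
    - [[2,0,0],[0,0,0],1]
    - [[4,0,0],[0,0,0],1]
    - [[5,0,0],[0,0,0],1]
    - [[6,0,0],[0,0,0],1]
    - [[6,0,0],[0,0,0],1]

```text
clock: 9.07
tool_pos: [0.5578, -0.041, 0.0867]
orientation: [-180.0, -0.2, 8.7]
force: [2.3, -0.2, 0.8]
opening: 0.0621
gripper_force: 30.0
```

Call:
move_arm:
  motion:
    - [[1,0,0],[0,0,0],1]
    - [[2,0,0],[0,0,0],1]
    - [[2,0,0],[0,0,0],1]

```text
clock: 9.32
tool_pos: [0.5586, -0.0409, 0.0865]
orientation: [180.0, -0.0, 8.7]
force: [1.4, 1.4, 2.8]
opening: 0.0617
gripper_force: 30.0
```

Call:
move_arm:
  motion:
    - [[1,0,0],[0,0,0],1]
    - [[2,0,0],[0,0,0],1]
    - [[2,0,0],[0,0,0],1]

```text
clock: 9.57
tool_pos: [0.5589, -0.0409, 0.0864]
orientation: [-180.0, 0.1, 8.7]
force: [-4.3, 0.9, 7.7]
opening: 0.0614
gripper_force: 30.0
```

Call:
move_arm:
  motion:
    - [[1,0,0],[0,0,0],1]
    - [[2,0,0],[0,0,0],1]
    - [[3,0,0],[0,0,0],1]
    - [[3,0,0],[0,0,0],1]
    - [[3,0,0],[0,0,0],1]

```text
clock: 9.98
tool_pos: [0.5595, -0.041, 0.0864]
orientation: [-180.0, 0.4, 8.7]
force: [-13.9, 2.0, 17.2]
opening: 0.062
gripper_force: 30.0
```

Run:
```python
from h import *
from plant import ctrl
s=ctrl.snapshot('wrist'); np.savez('w5.npz',**s)
t=ctrl.snapshot('side')
a=cv2.resize(s['color'][:200,130:370],None,fx=2.5,fy=2.5,interpolation=cv2.INTER_CUBIC)[:330]
b=cv2.resize(t['color'][120:215,200:345],None,fx=2.8,fy=2.8,interpolation=cv2.INTER_CUBIC)
c=np.zeros((600,600,3),np.uint8); c[:330]=a; c[330:330+b.shape[0],:b.shape[1]]=b
cv2.imwrite('pics/w5.png',c)
shift(ctrl.get_obs(),[.5597,-.0417,.0865],8.65)
```

```text
t 10.0833 pos [ 0.5594 -0.041   0.0864] rpy [-179.9998    0.3698    8.6579] F [-14.004    1.3895  15.6168] open 0.061936723049764886
shift mm [ 0.1672  0.7004 -0.0677] turn [-0.0002  0.3698  0.0079]
```

View pics/w5.png

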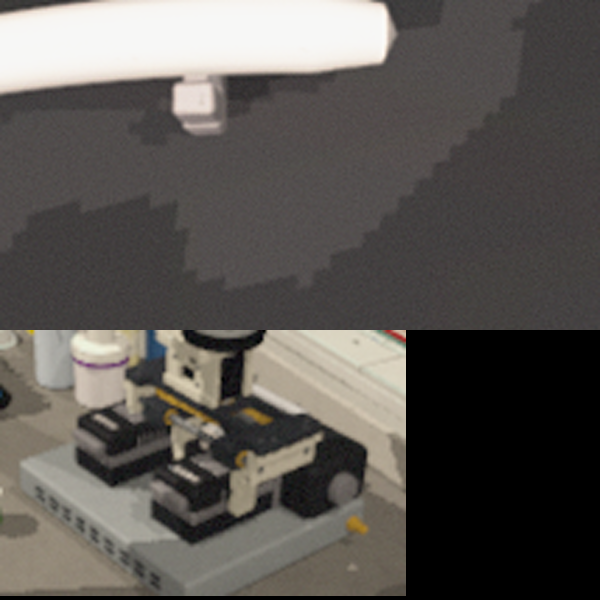

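The side view shows the spare on its rail, roughly level with the fitted pack. The wrist view only shows the airbrush and housing. The push is now 14 N with the pack nearly stalled at the expected home position, so I'll press a little harder to be sure.

Call:
move_arm:
  motion:
    - [[2,0,-0.5],[0,0,0],1]
    - [[4,0,-1],[0,0,0],1]
    - [[5,0,-1],[0,0,0],1]
    - [[5,0,-1],[0,0,0],1]
    - [[5,0,-1],[0,0,0],1]

```text
clock: 10.5
tool_pos: [0.5622, -0.0407, 0.0864]
orientation: [-180.0, 0.6, 8.6]
force: [-15.8, 0.9, 14.8]
opening: 0.0615
gripper_force: 30.0
```

```bash
cat > dots.py <<'E'
from h import *
from plant import ctrl
s=ctrl.snapshot('side'); np.savez('s.npz',**s)
g=cv2.cvtColor(s['color'],cv2.COLOR_BGR2GRAY)
th=np.radians(8.65); d=np.array([np.cos(th),np.sin(th)]); n=np.array([-d[1],d[0]])
for x,y in ((242,152),(267,170)):
    w=g[y-7:y+8,x-10:x+11].astype(float); print(w.astype(int))
E
python3 dots.py
```

```text
[[183 181 176 176 178 177 178 176 164 151 143 111  78  75 159 178 155 141
  115  82  64]
 [186 180 175 176 176 166 156 151 119 100  97  97 100 107 154 169 155 146
  137 102  56]
 [164 155 154 151 149 119  91  75  79  99 120 124 122 122 135 153 150 144
  144 115  62]
 [102  89  79  79  61  35  39  44  85 109 120 124 123 118 122 139 145 141
  139 108  59]
 [ 69  61  58  51  41  40  35  40  45  70 102 112 119 121 113 130 139 131
  124  95  60]
 [ 59  86 135 133  95  51  34  37  39  35  64  80 103 115 122 120 124 122
  122 109  77]
 [ 57  97 147 156 149 126  83  36  38  38  37  42  65  98 123 129 123 127
  117 106  81]
 [ 43  57  79 114 148 152 138 106  62  41  36  35  32  49 103 121 110 109
   90  63  47]
 [ 46  37  34  64  78 115 145 146 130  89  51  43  40  41  35  71  77  52
   35  33  31]
 [ 46  46  44  42  40  67  96 136 144 112  63  35  36  34  35  37  38  34
   29  32  32]
 [ 37  44  44  43  42  39  54  74  95  84  52  35  33  37  41  31  33  28
   26  28  29]
 [ 44  35  37  50  55  43  36  41  39  35  38  32  30  32  31  30  29  25
   27  41  30]
 [ 85  58  38  40  41  47  52  4
[... 871 characters left out ...]
8  43  41  62 126 141 162 169 138 103  72  41  42  35  36  38
   78 104 112]
 [ 37  45  48  51  49  43  46  90 127 159 170 161 126  74  50  41  40  36
   32  64  76]
 [ 33  34  42  48  55  53  46  41  54 116 150 153 156 132  73  46  35  34
   28  38  27]
 [ 89  63  38  41  48  50  45  41  40  37  51  63 136 129  75  52  37  22
   12  26  29]
 [130 111  80  44  35  44  39  33  24  30  26  30  52  52  46  36  30  32
   24  28  19]
 [147 141 125  95  64  34  30  32  28  34  30  34  32  24  29  20  28  22
   27  30  27]
 [145 147 143 120 103  81  43  14  28  25  32  27  23  30  22  27  25  28
   24  26  28]
 [129 138 131 112 113 104  72  48  26  21  27  25  27  36  35  24  32  27
   32  26  20]]
```

```bash
cat > dots.py <<'E'
from h import *
from plant import ctrl
s=ctrl.snapshot('side'); np.savez('s.npz',**s)
g=cv2.cvtColor(s['color'],cv2.COLOR_BGR2GRAY)
th=np.radians(8.65); d=np.array([np.cos(th),np.sin(th)]); n=np.array([-d[1],d[0]])
r=[]
for x,y,sx,sy in ((242,152,237,152),(267,170,267,171)):
    w=g[y-2:y+5,x-10:x+6].astype(float); t=95
    k,lab,st,_=cv2.connectedComponentsWithStats((w>t).astype(np.uint8))
    i=lab[sy-y+2,sx-x+10]; yy,xx=np.where(lab==i); 
    ex=np.array([[xx.min(),xx.max(),yy.min(),yy.max(),len(xx)]]); print(ex)
    c=[x-10+xx.mean(),y-2+yy.mean()]; P=onz(s,[c],.103)[0,:2]; r.append([P@d,P@n]); print(c,r[-1])
print("spare-fitted mm",1000*(np.array(r[1])-r[0]))
E
python3 dots.py
```

```text
[[ 1  9  0  5 21]]
[np.float64(237.1904761904762), np.float64(152.28571428571428)] [np.float64(0.5120101270050701), np.float64(0.003421469166026231)]
[[ 5 13  0  5 26]]
[np.float64(266.11538461538464), np.float64(170.3846153846154)] [np.float64(0.5132254688257453), np.float64(-0.12268645867472028)]
spare-fitted mm [   1.2153 -126.1079]
```

Run:
```python
from h import *
s=dict(np.load('s.npz')); K,T=s["camera_matrix"],s["cam_to_world"]
th=np.radians(8.65); d=np.array([np.cos(th),np.sin(th)]); n=np.array([-d[1],d[0]])
def proj(P):
    q=T[:3,:3].T@(np.array(P)-T[:3,3]); return K[0,2]+K[0,0]*q[0]/-q[2],K[1,2]-K[1,1]*q[1]/-q[2]
for ds in (-.003,0,.003):
  for dz in (0,.002): print(ds,dz,proj([*((.5120+ds)*d+(.00342-.13)*n),.103+dz]))
t=dict(np.load('t3.npz')); from plant import ctrl
o=ctrl.get_obs(); print(o["tool_pos"],o["force"],o["moment"],o["orientation"])
```

```text
-0.003 0 (np.float64(265.85029902836413), np.float64(171.49240349752552))
-0.003 0.002 (np.float64(265.8788513950551), np.float64(170.8410182613825))
0 0 (np.float64(266.71703911473224), np.float64(171.13783215815437))
0 0.002 (np.float64(266.746523271559), np.float64(170.48707690455018))
0.003 0 (np.float64(267.58104653326706), np.float64(170.7843787152657))
0.003 0.002 (np.float64(267.6114564639751), np.float64(170.13425271376673))
[ 0.5622 -0.0407  0.0864] [-17.4239   1.1768  15.061 ] [0.4625 5.635  0.0802] [-179.9953    0.6171    8.6118]
```

Call:
move_arm:
  motion:
    - [[2,0,0],[0,0,0],1]
    - [[4,0,0],[0,0,0],1]
    - [[4,0,0],[0,0,0],1]
    - [[4,0,0],[0,0,0],1]
    - [[4,0,0],[0,0,0],1]
    - [[4,0,0],[0,0,0],1]

```text
clock: 11.1
tool_pos: [0.5628, -0.0407, 0.0861]
orientation: [-180.0, 1.0, 8.6]
force: [-26.9, 2.2, 23.7]
opening: 0.0617
gripper_force: 30.0
```

```bash
python3 dots.py
```

```text
[[ 2  9  0  5 21]]
[np.float64(237.33333333333334), np.float64(152.23809523809524)] [np.float64(0.512507397603893), np.float64(0.0034062626660112394)]
[[ 5 13  0  5 26]]
[np.float64(266.11538461538464), np.float64(170.3846153846154)] [np.float64(0.5132254688257453), np.float64(-0.12268645867472028)]
spare-fitted mm [   0.7181 -126.0927]
```

The force climbs to 27 N with no more travel, so the pack is against the stop; the earlier 2.7 mm jump was the detent snapping. I'll relax the push, open, and retreat up.

Call:
move_arm:
  motion:
    - [[-3,0,0],[0,0,0],1]
    - [[-6,0,0],[0,0,0],1]
    - [[-8,0,0],[0,0,0],1]
    - [[-8,0,0],[0,0,0],1]
    - [[-8,0,0],[0,0,0],1]

```text
clock: 11.57
tool_pos: [0.5624, -0.0406, 0.0865]
orientation: [180.0, 0.2, 8.7]
force: [-5.4, -1.1, 0.5]
opening: 0.0615
gripper_force: 30.0
```

Call:
move_arm:
  motion:
    - [[-1.5,0,0],[0,0,0],1]
    - [[-1.5,0,0],[0,0,0],0.6]
    - [[-1.5,0,0],[0,0,0],0]
    - [[-1.5,0,0],[0,0,0],0]
    - [[-1.5,0,0],[0,0,0],0]
    - [[-1.5,0,0],[0,0,0],0]
    - [[-1.5,0,0],[0,0,0],0]

```text
clock: 12.15
tool_pos: [0.5632, -0.0402, 0.0877]
orientation: [-180.0, -0.1, 8.7]
force: [-0.6, 0.2, 0.2]
opening: 0.0862
gripper_force: 0.0
```

```bash
python3 -c "
from h import *
from plant import ctrl
shift(ctrl.get_obs(),[.459,.0018,.30],7.8)"
```

```text
t 12.15 pos [ 0.5632 -0.0402  0.0877] rpy [-179.9974   -0.0613    8.6941] F [-0.6437  0.2006  0.1521] open 0.08623081038379478
shift mm [ -96.4056  -57.3003 -212.4228] turn [-0.0031 -0.0613  0.8941]
```

Released with clear forces. I'll lift straight up and go back to the first wrist viewpoint to check.

Call:
move_arm:
  motion:
    - [[0,0,-15],[0,0,0],0]
    - [[0,0,-45],[0,0,0],0]
    - [[0,0,-80],[0,0,0],0]
    - [[0,0,-115],[0,0,0],0]
    - [[-25,-12,-145],[0,0,0],0]
    - [[-50,-28,-170],[0,0,0],0]
    - [[-75,-45,-195],[0,0,0.5],0]
    - [[-96,-57,-212],[0,0,1],0]
    - [[-96,-57,-212],[0,0,1],0]
    - [[-96,-57,-212],[0,0,1],0]

```text
clock: 12.98
tool_pos: [0.459, 0.0021, 0.3013]
orientation: [-179.9, -0.3, 7.8]
force: [0.1, -0.1, -0.0]
opening: 0.0877
gripper_force: 0.0
```

Run:
```python
from h import *
from plant import ctrl
s=ctrl.snapshot('wrist'); np.savez('w6.npz',**s)
cv2.imwrite('pics/w6.png',cv2.resize(s['color'][30:175,135:355],None,fx=3.4,fy=3.4,interpolation=cv2.INTER_CUBIC))
o=ctrl.get_obs(); print(o["tool_pos"],o["orientation"])
```

```text
[0.4592 0.0018 0.3   ] [-179.9543   -0.1227    7.7474]
```

View pics/w6.png

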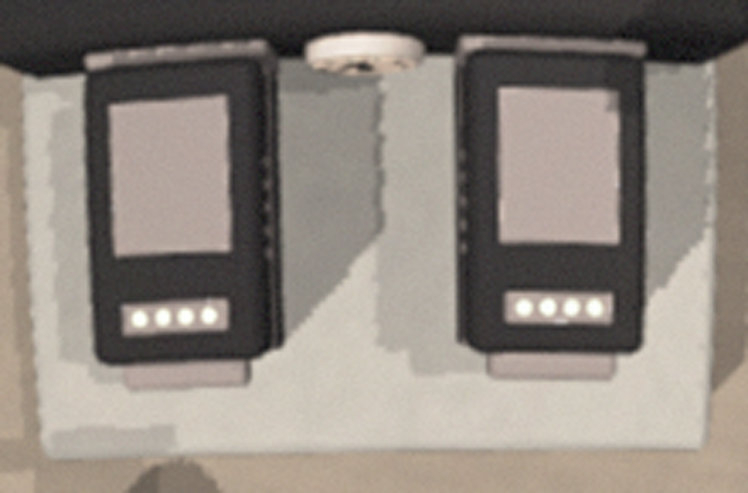

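Both packs sit on their shoes: fitted dots around (173,318), spare dots around (560,308), spare against its end stop at the top. I'll measure the offset between the two from the dots and the label panels.

Run:
```python
from h import *
for f,pts in (('w6.npz',((173,318),(560,308))),('w1.npz',((278/1.5,184/1.5),))):
    s=dict(np.load(f)); s["fish"]=1
    g=cv2.cvtColor(s["color"],cv2.COLOR_BGR2GRAY); 
    th=np.radians(8.65); d=np.array([np.cos(th),np.sin(th)]); n=np.array([-d[1],d[0]]); r=[]
    for p in pts:
        u,v=(p[0]/3.4+135,p[1]/3.4+30) if f=='w6.npz' else p
        u,v=int(round(u)),int(round(v))
        w=(g[v-7:v+8,u-18:u+19]>210); yy,xx=np.where(w)
        W=onz(s,np.c_[u-18+xx,v-7+yy],.103); c=W[:,:2].mean(0); r.append([c@d,c@n]); a=np.degrees(np.arctan(np.polyfit(W[:,:2]@n,W[:,:2]@d,1)[0]))
        m=g[v-70:v-10,u-25:u+25]; b=(m>110).astype(np.uint8); k,l,st,ce=cv2.connectedComponentsWithStats(b)
        i=l[30,25]; q=np.argwhere(l==i); Q=onz(s,np.c_[q[:,1]+u-25,q[:,0]+v-70],.103)[:,:2]
        print(f,len(xx),"dots",r[-1],"tilt",-a,"panel",len(q),Q.mean(0)@d,Q.mean(0)@n)
    if len(r)>1: print("diff mm",1000*(np.array(r[1])-r[0]))
```

```text
w6.npz 70 dots [np.float64(0.5118438208940344), np.float64(0.005457512249590693)] tilt -0.36939329844680685 panel 1563 0.5600386163382679 0.004977440479689801
w6.npz 77 dots [np.float64(0.5127458467354556), np.float64(-0.12499777706412143)] tilt 0.3956182890077421 panel 1583 0.5609801570654998 -0.12471091465682849
diff mm [   0.902  -130.4553]
w1.npz 60 dots [np.float64(0.511829591513277), np.float64(0.005168880344461224)] tilt -0.5035976662003006 panel 1565 0.5600880581944881 0.004914992444082639
```

The spare is within 1 mm of the fitted pack's seating depth and 130 mm to its side, and the fitted pack hasn't moved. Handing in.

```bash
python3 -c "
from plant import ctrl
print(ctrl.close_job())"
```

```text
the job is handed in; nothing more can be done
None
```

The spare pack is on the empty shoe, pushed home against the end stop and released, and the job is handed in at about 13 s. The detent snap is inferred from the push forces and the pack's final position, because the roller could not be seen; the fitted pack did not move.

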